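Close the draught shield and tare the balance

ROBOT

A 7-joint arm with a two-finger parallel gripper is mounted at the origin on the work surface; the furniture and walls round the work are solid. World frame = base frame: x ahead of the robot, y to its left, z up, the work surface at z = 0. Lengths are in m, angles in rad, forces in N, time in s.
With the tool pointing down it reaches from about 0.425 to 0.925 m from the base axis. Payload 6.8 kg.
Tool frame: the origin (TCP) lies midway between the tips of the shut fingers; the grasp point (between the pads) lies 19 mm behind it; y points along the fingers, z is the direction in which the jaws open and shut, and the axes are right-handed (so a half turn about y gives the same grasp; the last joint's range is limited). The gripper opens to 85 mm and grips with 20 to 120 N. Pads are 22 mm wide; open, the fingers measure 114 mm over their backs; the gripper's body (76 mm by 85 mm) begins 54 mm behind the grasp point. The pads swing forward as they close: fully open they stand 13 mm farther back than shut.
Start: joints at [1.204, 0.477, 0.022, 1.555, -0.011, 1.109, -0.083], TCP at [0.173, -0.653, 0.231] pointing down, gripper open.
Joint ranges: [-2.96, 2.96], [-0.34, 2.1], [-1.41, 1.46], [0.24, 2.44], [-1.37, 4.51], [0.17, 1.92], [-2.96, 2.96]. Speed limits (rad/s): [2.39, 2.39, 3.14, 3.14, 3.14, 3.14, 3.14].

INTERFACE

Orientations are given as a unit quaternion [w, x, y, z].
In Python, from station import bot gives the robot as it stands. The module is installed in compiled form; this text tells all that it offers.
- The arm moves only by the shell command python3 -m crank 'ROWS' [FORCE]. ROWS is JSON, a list of rows, each an object with "linear": the shift along the tool's x, y, z in m, a list of three; "dr": the turn, a rotation vector about the tool's x, y, z in degrees, a list of three; "hand": the gripper command: -1 is shut, 1 is fully open, values between are in proportion. A call has 1 to 10 rows; each row is the pose to reach, as a shift and turn from the pose commanded when the call began, along the tool's axes at that moment; what a row does not reach only later rows make up. A row lasts 1/12 s, in which the tool goes at most 41.7 mm and 7.16 degrees, less where a joint would pass 70% of its speed; a pose out of reach is approached as far as the arm can. A call with a gripper value outside its range is refused whole. The fingers move at their own pace and stop on an object; FORCE is the grip in N (left out, the last holds). Time passes only in rows, so rows that repeat a pose let the fingers close. It gives the time, the measured TCP pose, the force and the opening at its end, in the units of the state.
- bot.get_obs(): the state, without advancing time (a new reading comes with each control period).
- bot.read_camera(name): name is "side" or "top" or "wrist"; returns the picture (420x560x3 uint8, blue, green, red); there is no depth.
- bot.camera_params(name): a dict with "K" (3x3 intrinsics, pixels), "R" (3x3) and "t" (3): a world point X has camera coordinates R X + t; the wrist camera has in their place "hand_eye" (4x4, takes a point from camera to tool coordinates, whose origin is the TCP and whose axes are the tool frame's). Camera axes: x right, y down, z forward; pixel columns grow to the right and rows downward; lengths in m; the calibration is good to about 2 mm. A picture is of the moment at which its call begins: read the wrist's pose just before it. camera_params takes no time and is no camera call.
- bot.hand_in(): hands the job in, once; it reports no verdict.
Trained networks look in the newest picture that a camera, given by its name, has taken for a name from the list of things; names that differ only in an ending like _2 or _b are one class to them, and where a whole thing is asked for, a point or a joint stands for the part that bears it (a point fixed in the world has none). Each returns a list of dicts, best first, with "score" (0 to 1); they miss things now and then, are a little off and sometimes report something else, mostly with a low value. They report only what shows in the picture. A call takes as long as a camera call.
- bot.search_frame(camera, target): "extent" ([left, top, right, bottom] in pixels, round what is visible of it).
- bot.cut_out(camera, target): "pixels" (420x560 bool, what is visible of it) and "extent" ([left, top, right, bottom] in pixels, round what is visible of it).
- bot.place_of(camera, target): "xy" ([column, row] in pixels: a listed point, or the origin of a listed thing).
The state is a dict: "t": time; "q": joint angles; "joint_vel": joint speeds; "joint_torque": joint torques, N m; "eef_pos": TCP position; "tool_rot": TCP orientation; "contact_force": force on the tool from outside, world axes, zero at the start; "torque": the same for the moment, N m; "gripper_width": opening from 0.0 (shut) to 1.0 (fully open).
Only numpy, scipy, OpenCV 4.12 (cv2) and the standard library are available. Lean on these libraries where they do the work, as an engineer would, in place of code of your own. Each camera call takes 0.05 s, during which the arm holds its last target. There are 200 camera calls.

TASK

The empty sample cup already stands on the small laboratory balance and the lid of its clear draught shield is open. With the fingertips only, push the lid down until it is fully shut; then, with the lid shut, lightly press the blue tare key until it goes down, let it spring back up and draw clear. Press no other key, grip or lift nothing, keep every push on the balance gentle, and leave the cup and everything else on the bench where it stands.

Things in the scene. Friction and masses are not known exactly. Their poses are not given: they have to be found in the camera images.
- balance: Compact white and grey laboratory balance, fixed, 180 x 180 mm, 50 mm high without its shield. Origin: centre of its underside on the bench; x points from the key side to the back, y to the left as one faces the keys, z up. The key side faces the robot within about 0.45 rad. The keys lie in one row along y at x = -73.5 mm on a ledge 38 mm above the bench; a sloping display rises behind them from x = -58 mm.
- pan (a point): Centre of the top of the steel weighing pan (68 mm across), 58 mm above the bench, at x = 35, y = 0 mm in the balance's frame; axes as the balance. The clear draught shield round it is an open-topped box: balance x from -14 to 84 mm, y from -55 to 55 mm, rim 107 mm above the bench.
- shield_lid (a joint): Hinged lid of the shield: clear plate 105 x 112 mm, 5 mm thick, grey frame, blue tab at its front. 0 = shut (level, top 115 mm above the bench), grows as it opens up and back; starts 0.5 to 0.9 rad open. A stiff hinge (0.05 N m) holds it at any angle. Pressing straight down on its upper face 45 mm in front of the hinge with 1 to 2 N closes it; shut, it rests on a soft seal that gives 2.5 mm per 6 N.
- lid_hinge (a point): Middle of the lid's hinge axis, which runs along the balance's y axis at the back of the shield, balance x = 88 mm, 112.5 mm above the bench.
- lid_tab (a point): Middle of the blue finger tab (12 x 34 x 4 mm) on the lid's front edge, on its upper face, 109 mm from the hinge axis; it moves with the lid.
- tare_key (a joint): The blue tare key, second from the right as one faces the keys. Balance y = -22 mm. Spring key, 14 mm (x) by 16 mm (y), 9 mm proud of the ledge. 0 = up, 0.0065 m = fully down; 1.3 N starts it, 4 N holds it 2 mm down (which the balance counts as pressed), 10 N fully down, still 2.5 mm above the ledge. 
- tare_key_top (a point): Centre of the top face of the blue tare key (47 mm above the bench when up); z up, x and y as for the balance.
- power_key (a joint): The red on/off key, leftmost. Balance y = +66 mm. Spring key, 14 mm (x) by 16 mm (y), 9 mm proud of the ledge. 0 = up, 0.0065 m = fully down; 1.3 N starts it, 4 N holds it 2 mm down (which the balance counts as pressed), 10 N fully down, still 2.5 mm above the ledge. To be left alone.
- unit_key (a joint): The grey unit key, second from the left. Balance y = +22 mm. Spring key, 14 mm (x) by 16 mm (y), 9 mm proud of the ledge. 0 = up, 0.0065 m = fully down; 1.3 N starts it, 4 N holds it 2 mm down (which the balance counts as pressed), 10 N fully down, still 2.5 mm above the ledge. To be left alone.
- print_key (a joint): The grey print key, rightmost. Balance y = -66 mm. Spring key, 14 mm (x) by 16 mm (y), 9 mm proud of the ledge. 0 = up, 0.0065 m = fully down; 1.3 N starts it, 4 N holds it 2 mm down (which the balance counts as pressed), 10 N fully down, still 2.5 mm above the ledge. To be left alone.
- sample_cup: Clear sample cup, 29 mm across, 32 mm high, standing loose on the pan inside the shield; origin at the centre of its underside. To be left alone.
- beaker: Glass beaker, 81 x 75 x 92 mm, right of the balance; origin at the centre of its underside. Bystander. (Mind the surroundings: an open carton with a hanging flap, over 0.25 m high, beyond about world x = 0.42 and right of y = -0.27 m; a tray table 0.18 m high beyond x = 0.62 m; a 0.23 m high wash bottle at x = 0.33, y = 0.31 m.)
- vial_amber: Amber sample vial with a black cap, 27 mm across, 52 mm high, beside the balance; origin at the centre of its underside. Bystander.
- vial_blue: White sample vial with a blue cap, 28 mm across, 52 mm high, beside the balance; origin at the centre of its underside. Bystander.
- vial_white: White sample vial with a white cap, 28 mm across, 48 mm high, beside the balance; origin at the centre of its underside. Bystander.

How it is judged:
On the way, in this order (a step that is already met when the one before it is completed fails the run):
1. the shield's lid is shut (value of joint shield_lid below 0.05 rad), for 0.2 s.
2. the blue tare key is pressed down (value of joint shield_lid below 0.05 rad and value of joint tare_key above 0.002 m), for 0.05 s.
3. the tare key has sprung back (value of joint tare_key below 0.001 m), for 0.2 s.
At the end, for the whole second after the job is handed in: Lid shut (within 0.05 rad), all four keys up (within 1 mm), the cup upright on the pan within 8 mm of where it stood, the bystanders within 15 mm of where they stood (value of joint shield_lid below 0.05 rad and value of joint each of tare_key, power_key, unit_key, print_key below 0.001 m and distance of sample_cup from where it was at the start of the episode below 0.008 m and angle between sample_cup's own z axis and vertical below 0.2 rad and linear speed of sample_cup below 0.02 m/s and distance of each of beaker, vial_amber, vial_blue, vial_white from where it was at the start of the episode below 0.015 m); the robot touches nothing.
It fails at once if the red key or a grey key is pressed (over 1.5 mm) (value of joint any of power_key, unit_key, print_key above 0.0015 m).
It fails at once if the tare key is pressed while the lid is open (value of joint tare_key above 0.002 m and value of joint shield_lid above 0.05 rad).
It fails at once if the balance, its lid or a key is pushed harder than 25 N (contact force between any of the fingers, the arm and balance above 25 N).
It fails at once if the lid is lifted further open, or the cup moved (8 mm), lifted or tipped (value of joint shield_lid above 1 rad or distance of sample_cup from where it was at the start of the episode above 0.008 m or angle between sample_cup's own z axis and vertical above 0.2 rad).
It fails at once if a bystander is moved by more than 15 mm (distance of any of beaker, vial_amber, vial_blue, vial_white from where it was at the start of the episode above 0.015 m).
It also fails if it takes over 42 s, if anything falls off the work surface, if the arm or the gripper's body presses on something with over 40 N, if the wrist force passes 120 N, or if a joint passes its speed limit or range.

## Working session

There is one attempt and no reset: what is moved stays moved. The work goes in short steps, Python scripts to look and compute and a shell command to move; the robot and the scene stay as the last step left them, time stands still between calls to the robot, and variables do not carry over. Pictures are saved under pics/ and viewed, about 8 in all and at most 12, crops included, and the job is handed in when it is done.

```bash
mkdir -p pics
cat > h.py <<'E'
import numpy as np, cv2
from scipy.spatial.transform import Rotation as Rn
from station import bot
def pose():
    o=bot.get_obs(); q=o['tool_rot']; return np.array(o['eef_pos']),Rn.from_quat([q[1],q[2],q[3],q[0]]).as_matrix(),o
def P(c):
    p=bot.camera_params(c); return [np.array(p[k],float) for k in('K','R','t')]
def proj(c,X):
    K,R,t=P(c); x=(R@np.atleast_2d(X).T).T+t; x=x@K.T; return x[:,:2]/x[:,2:]
def ray_z(c,uv,z):
    K,R,t=P(c); d=R.T@np.linalg.solve(K,[uv[0],uv[1],1]); o=-R.T@t; return o+d*(z-o[2])/d[2]
E
python3 - <<'E'
from h import *
p,R,o=pose(); print(o['t'],p,R.round(3).tolist(),o['contact_force'],o['gripper_width'])
ims=[]
for c in('side','top'):
    im=bot.read_camera(c); cv2.imwrite(f'pics/{c}0.png',im)
    print(c,'cam at',(-P(c)[1].T@P(c)[2]).round(3))
    for n in('balance','pan','lid_hinge','lid_tab','tare_key_top','sample_cup','beaker','vial_amber','vial_blue','vial_white'):
        print(c,n,[(round(d['score'],2),np.round(d['xy'],1).tolist()) for d in bot.place_of(c,n)[:2]])
print(bot.get_obs()['t'])
E
```

```text
0.0 [ 0.17254926 -0.65197581  0.23031513] [[-0.967, -0.001, 0.256], [-0.256, 0.002, -0.967], [0.0, -1.0, -0.002]] [0.3923732  0.48972913 0.5664941 ] 1.0011033231374253
side cam at [ 0.385 -0.611  0.696]
side balance [(0.71, [287.9, 212.3])]
side pan [(0.77, [303.5, 198.1])]
side lid_hinge []
side lid_tab [(0.69, [304.8, 143.1]), (0.26, [247.9, 253.0])]
side tare_key_top [(0.58, [258.2, 205.2]), (0.27, [293.4, 178.7])]
side sample_cup [(0.65, [309.6, 198.3])]
side beaker [(0.84, [282.2, 261.4])]
side vial_amber [(0.48, [302.2, 143.6])]
side vial_blue [(0.68, [249.5, 253.5]), (0.22, [291.8, 177.9])]
side vial_white [(0.6, [291.0, 179.1])]
top cam at [0.3   0.083 1.01 ]
top balance [(0.75, [327.6, 258.8]), (0.72, [264.7, 208.3])]
top pan [(0.79, [266.7, 178.0])]
top lid_hinge [(0.97, [273.3, 141.7])]
top lid_tab [(0.59, [256.1, 167.1])]
top tare_key_top [(0.64, [263.2, 241.1])]
top sample_cup [(0.68, [275.3, 176.3])]
top beaker [(0.86, [338.9, 229.9])]
top vial_amber [(0.73, [195.4, 172.9])]
top vial_blue [(0.64, [326.5, 260.4])]
top vial_white [(0.66, [196.4, 195.8])]
1.1
```

```bash
python3 -c "
import cv2,numpy as np
a=cv2.imread('pics/side0.png');b=cv2.imread('pics/top0.png')
cv2.imwrite('pics/both.png',cv2.resize(np.vstack([a,b]),None,fx=.71,fy=.71))"
```

```text
(no output)
```

View pics/both.png

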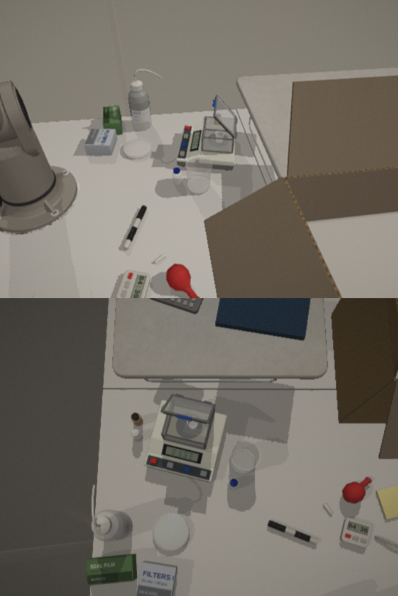

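Side view: the balance is at about (295,205) with the lid open and its blue tab at (304,143). The carton flap is in front of it. Top view: balance at (265,208), key row at its lower edge with blue tare at about (263,241). Next I'll fit the balance pose.

```bash
cat > fit.py <<'E'
from h import *
from scipy.optimize import least_squares
L=dict(balance=(0,0,0),pan=(.035,0,.058),hinge=(.088,0,.1125),tare=(-.0735,-.022,.047))
def W(p,b):
    c,s=np.cos(p[2]),np.sin(p[2]); b=np.atleast_2d(b); return np.c_[p[0]+c*b[:,0]-s*b[:,1],p[1]+s*b[:,0]+c*b[:,1],b[:,2]]
def tab(a): return (.088-.109*np.cos(a)-.0025*np.sin(a)*-1,0,.1125+.109*np.sin(a)+.0025*np.cos(a))
E
python3 - <<'E'
from fit import *
obs=[('top','balance',(264.7,208.3)),('top','pan',(266.7,178)),('top','hinge',(273.3,141.7)),('top','tare',(263.2,241.1)),('top','tab',(256.1,167.1)),
('side','balance',(287.9,212.3)),('side','pan',(303.5,198.1)),('side','tab',(304.8,143.1)),('side','tare',(258.2,205.2))]
f=lambda p:np.concatenate([proj(c,W(p,tab(p[3]) if n=='tab' else L[n]))[0]-uv for c,n,uv in obs])
s=least_squares(f,[.55,.1,0,.7],loss='soft_l1',f_scale=2); p=s.x
print(p.round(4)); 
for (c,n,_),r in zip(obs,f(p).reshape(-1,2)): print(c,n,r.round(1))
for n,uv,z in (('beaker',(338.9,229.9),0),('amber',(195.4,172.9),0),('blue',(326.5,260.4),0),('white',(196.4,195.8),0),('cup',(275.3,176.3),.058)): print(n,ray_z('top',uv,z).round(3))
a=p[3]
sets=[[(x,y,.05) for x,y in((-.09,-.09),(.09,-.09),(.09,.09),(-.09,.09))],[(x,y,.107) for x,y in((-.014,-.055),(.084,-.055),(.084,.055),(-.014,.055))],
[(.088-r*np.cos(a),y,.1125+r*np.sin(a)) for r,y in((0,-.056),(.105,-.056),(.105,.056),(0,.056))]]
sets+=[[(-.0735+i*.007,k+j*.008,.047) for i,j in((-1,-1),(1,-1),(1,1),(-1,1))] for k in(-.066,-.022,.022,.066)]
out=[]
for c,(x0,y0) in(('top',(180,110)),('side',(220,110))):
    S=4; im=cv2.resize(cv2.imread(f'pics/{c}0.png')[y0:y0+150,x0:x0+190],None,fx=S,fy=S,interpolation=cv2.INTER_CUBIC)
    raw=im.copy()
    for q in sets: cv2.polylines(im,[((proj(c,W(p,q))-(x0,y0)+.5)*S).astype(int)],True,(0,255,0),1)
    out.append(np.hstack([raw,im]))
cv2.imwrite('pics/fit0.png',cv2.resize(np.vstack(out),(760,600)))
np.save('p.npy',p)
E
```

```text
[ 0.5193  0.1325 -0.2311  0.8853]
top balance [-1.5 -3. ]
top pan [-0.3  2.4]
top hinge [-0.8  2.1]
top tare [0.8 0.3]
top tab [ 4.5 -1.4]
side balance [1.7 0.9]
side pan [ 1.9 -2.3]
side tab [-2.6  1.2]
side tare [-0.6 -2.9]
beaker [ 0.472 -0.012  0.   ]
amber [0.583 0.265 0.   ]
blue [0.414 0.012 0.   ]
white [0.538 0.261 0.   ]
cup [0.561 0.108 0.058]
```

View pics/fit0.png

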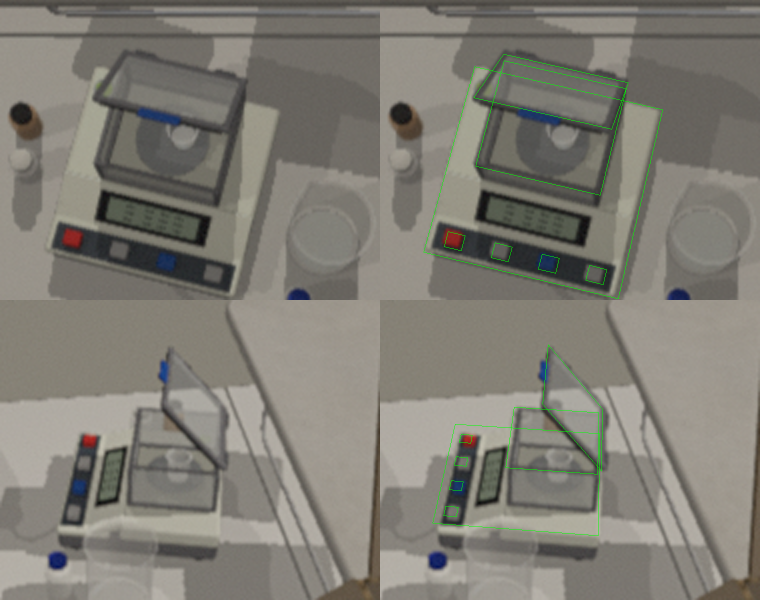

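The fit matches the keys and lid in both views (yaw about -0.23 rad, lid about 0.89 rad open). I'll retract, rise, shut the fingers and align the tool with the balance before swinging past the carton.

```bash
r='' ; python3 -m crank '[{"linear":[0,-0.03,-0.04],"dr":[0,4,0],"hand":-1},{"linear":[0,-0.05,-0.08],"dr":[0,10,0],"hand":-1},{"linear":[0,-0.07,-0.115],"dr":[0,16,0],"hand":-1},{"linear":[0,-0.09,-0.15],"dr":[0,22,0],"hand":-1},{"linear":[0,-0.1,-0.185],"dr":[0,28,0],"hand":-1},{"linear":[0,-0.1,-0.215],"dr":[0,28,0],"hand":-1},{"linear":[0,-0.1,-0.225],"dr":[0,28,0],"hand":-1},{"linear":[0,-0.1,-0.225],"dr":[0,28,0],"hand":-1}]'; python3 -c "
from h import *
p,R,o=pose();print(o['t'],p.round(4),R.round(3).tolist(),np.round(o['q'],2),o['gripper_width'])"
```

```text
t: 1.77
eef_pos: [0.1145, -0.4332, 0.332]
tool_rot: [0.081, -0.081, -0.702, 0.703]
contact_force: [-0.0, -0.3, -0.9]
gripper_width: 0.001
1.7667 [ 0.1145 -0.4332  0.332 ] [[-0.974, 0.001, -0.227], [0.227, -0.001, -0.974], [-0.001, -1.0, 0.001]] [ 1.1   0.    0.07  1.94 -0.    1.2  -0.63] 0.0014459739873805759
```

```bash
python3 -m crank '[{"linear":[-0.03,0,-0.02],"dr":[0,0,0],"hand":-1},{"linear":[-0.055,0,-0.042],"dr":[0,0,0],"hand":-1},{"linear":[-0.082,0,-0.062],"dr":[0,0,0],"hand":-1},{"linear":[-0.109,0,-0.085],"dr":[0,0,0],"hand":-1},{"linear":[-0.13,0,-0.112],"dr":[0,0,0],"hand":-1},{"linear":[-0.15,0,-0.14],"dr":[0,0,0],"hand":-1},{"linear":[-0.17,0,-0.168],"dr":[0,0,0],"hand":-1},{"linear":[-0.186,0,-0.195],"dr":[0,0,0],"hand":-1}]'; python3 -m crank '[{"linear":[-0.01,0,-0.03],"dr":[0,0,0],"hand":-1},{"linear":[-0.018,0,-0.06],"dr":[0,0,0],"hand":-1},{"linear":[-0.027,0,-0.09],"dr":[0,0,0],"hand":-1},{"linear":[-0.035,0,-0.116],"dr":[0,0,0],"hand":-1},{"linear":[-0.037,0,-0.15],"dr":[0,0,0],"hand":-1},{"linear":[-0.04,0,-0.184],"dr":[0,0,0],"hand":-1},{"linear":[-0.042,0,-0.218],"dr":[0,0,0],"hand":-1},{"linear":[-0.044,0,-0.252],"dr":[0,0,0],"hand":-1},{"linear":[-0.044,0,-0.252],"dr":[0,0,0],"hand":-1}]'
cat > w.py <<'E'
from fit import *
import sys
def wproj(pw,R,X):
    c=bot.camera_params('wrist'); H=np.array(c['hand_eye']);K=np.array(c['K'])
    t=(np.atleast_2d(X)-pw)@R; x=(t-H[:3,3])@H[:3,:3]; x=x@K.T; return x[:,:2]/x[:,2:]
if __name__=='__main__':
    pw,R,o=pose(); im=bot.read_camera('wrist'); p=np.load('p.npy')
    print(o['t'],pw.round(4),'tool in balance frame',(np.array([[np.cos(p[2]),np.sin(p[2])],[-np.sin(p[2]),np.cos(p[2])]])@(pw[:2]-p[:2])).round(4))
    for n in('tare_key_top','pan','lid_hinge','lid_tab','balance'): print(n,[(round(d['score'],2),np.round(d['xy'],1).tolist()) for d in bot.place_of('wrist',n)[:2]])
    for n in L: print('pred',n,wproj(pw,R,W(p,L[n])).round(1))
    cv2.imwrite(sys.argv[1],im)
E
python3 w.py pics/w1.png
```

```text
t: 2.43
eef_pos: [0.3433, -0.2869, 0.331]
tool_rot: [-0.081, 0.081, 0.703, -0.702]
contact_force: [0.8, 0.3, 0.8]
gripper_width: -0.005
t: 3.18
eef_pos: [0.4436, -0.0453, 0.3315]
tool_rot: [-0.077, 0.078, 0.704, -0.701]
contact_force: [0.5, 1.0, 1.4]
gripper_width: -0.002
3.1833 [ 0.4436 -0.0453  0.3315] tool in balance frame [-0.0329 -0.1904]
tare_key_top [(0.76, [136.4, 188.0])]
pan [(0.78, [99.2, 94.9])]
lid_hinge [(0.71, [65.4, 30.1])]
lid_tab [(0.66, [18.3, 125.0])]
balance [(0.66, [127.7, 118.2])]
pred balance [[127.6 125. ]]
pred pan [[102.7  97. ]]
pred hinge [[66.6 36.2]]
pred tare [[138.  192.2]]
```

View pics/w1.png

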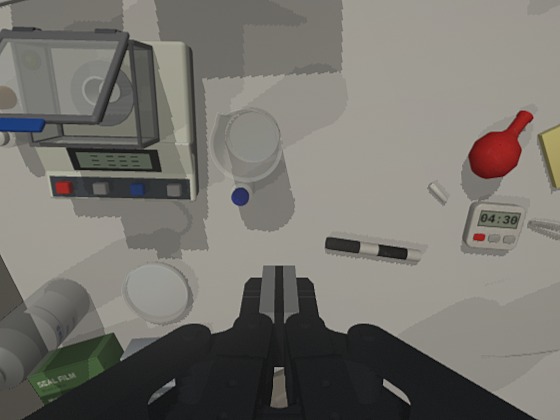

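The wrist view shows the balance upper left with tare at (136,188), 2–6 px from the prediction. I'll refit using all three cameras.

```bash
cat > refit.py <<'E'
from w import *
pw,R,o=pose(); p0=np.load('p.npy')
obs=[('top','balance',(264.7,208.3)),('top','pan',(266.7,178)),('top','hinge',(273.3,141.7)),('top','tare',(263.2,241.1)),('top','tab',(256.1,167.1)),
('side','balance',(287.9,212.3)),('side','pan',(303.5,198.1)),('side','tab',(304.8,143.1)),('side','tare',(258.2,205.2)),
('wrist','balance',(127.7,118.2)),('wrist','pan',(99.2,94.9)),('wrist','hinge',(65.4,30.1)),('wrist','tare',(136.4,188.)),('wrist','tab',(18.3,125.))]
pj=lambda c,X:wproj(pw,R,X) if c=='wrist' else proj(c,X)
f=lambda p:np.concatenate([pj(c,W(p,tab(p[3]) if n=='tab' else L[n]))[0]-uv for c,n,uv in obs])
p=least_squares(f,p0,loss='soft_l1',f_scale=2).x; print(p.round(4)); np.save('p.npy',p)
for (c,n,_),r in zip(obs,f(p).reshape(-1,2)): print(c,n,r.round(1))
for n,b in(('press',(.043,0,.168)),('tare',L['tare'])):
    X=W(p,b)[0]; print(n,X.round(4),'shift in tool axes',(R.T@(X-pw)).round(4))
print('yaw err deg',np.degrees(p[2]-np.arctan2(-R[1,0],-R[0,0])))
E
python3 refit.py
```

```text
[ 0.5217  0.1242 -0.2432  0.834 ]
top balance [ 2.8 -4.2]
top pan [4.5 1.2]
top hinge [4.5 0.9]
top tare [ 4.8 -1. ]
top tab [9.4 0.4]
side balance [3.2 3.1]
side pan [3.6 0.1]
side tab [-3.   4.6]
side tare [ 0.8 -0.9]
wrist balance [-3.3  4.4]
wrist pan [-0.1 -0.7]
wrist hinge [-3.2  2.4]
wrist tare [-1.4  2.1]
wrist tab [-1.1 -0.3]
press [0.5634 0.1139 0.168 ] shift in tool axes [-0.0806  0.163  -0.1912]
tare [0.4451 0.1206 0.047 ] shift in tool axes [ 0.0361  0.2841 -0.1705]
yaw err deg -0.6169453468396787
```

```bash
python3 -m crank '[{"linear":[0,0,-0.03],"dr":[0,0,0],"hand":-1},{"linear":[0.01,0,-0.06],"dr":[0,0,0],"hand":-1},{"linear":[0.01,0,-0.09],"dr":[0,0,0],"hand":-1},{"linear":[0.02,0,-0.12],"dr":[0,0,0],"hand":-1},{"linear":[0.02,0,-0.15],"dr":[0,0,0],"hand":-1},{"linear":[0.02,0,-0.16],"dr":[0,0,0],"hand":-1},{"linear":[0.02,0,-0.16],"dr":[0,0,0],"hand":-1},{"linear":[0.02,0,-0.16],"dr":[0,0,0],"hand":-1}]'; python3 w.py pics/w2.png
```

```text
t: 4.15
eef_pos: [0.4582, 0.1072, 0.3311]
tool_rot: [0.081, -0.081, -0.702, 0.703]
contact_force: [1.3, -0.1, 0.7]
gripper_width: -0.005
4.15 [0.4582 0.1072 0.3311] tool in balance frame [-0.0576 -0.0318]
tare_key_top [(0.67, [259.5, 172.9])]
pan []
lid_hinge [(0.7, [234.5, 7.2])]
lid_tab [(0.8, [220.9, 99.0])]
balance [(0.7, [246.3, 106.5])]
pred balance [[253.4 105.4]]
pred pan [[249.6  73.5]]
pred hinge [[244.2   6.3]]
pred tare [[270.4 173. ]]
```

View pics/w2.png

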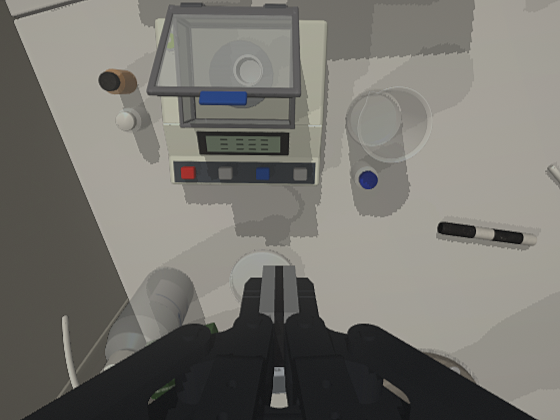

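Clear view now: keys red (188,173), unit (225,173), tare (262,173), print (300,174), and tab (222,98). The balance lies about 9 mm further left than the refit, because the clipped tab in the last view misled it. I'll refit from this one.

```bash
sed -i "s/^('wrist','balance',(127.*/('wrist','hinge',(234.5,7.2)),('wrist','tab',(221.5,98.5)),('wrist','balance',(246.3,106.5)),('wrist','pan',(239,72)),('wrist','red',(188,173)),('wrist','unit',(225,173)),('wrist','tare',(261.5,173)),('wrist','print',(300,174))]/; s/^pw,R,o=pose.*/&\nfor n,y in(('red',.066),('unit',.022),('print',-.066)): L[n]=(-.0735,y,.047)/; s/'pan',(239,72)/'pan',(241,72)/" refit.py; sed -i "s/^p=least/p0=[.5193,.1325,-.2311,.885]\n&/" refit.py; python3 refit.py
```

```text
[ 0.5228  0.133  -0.2451  0.8284]
top balance [-1.7 -4.7]
top pan [-0.3  0.6]
top hinge [-0.4  0.3]
top tare [-0.1 -1.6]
top tab [3.8 0.1]
side balance [3.1 0.6]
side pan [ 3.4 -2.4]
side tab [-3.4  2.4]
side tare [ 0.9 -3.4]
wrist hinge [-0.8  0.5]
wrist tab [ 1.8 -1.2]
wrist balance [-0.3 -0.2]
wrist pan [-0.1  2.7]
wrist red [-0.9  0. ]
wrist unit [-0.2  0.5]
wrist tare [1.  0.9]
wrist print [0.1 0.3]
press [0.5645 0.1225 0.168 ] shift in tool axes [-0.1     0.1633 -0.0397]
tare [0.4462 0.1295 0.047 ] shift in tool axes [ 0.0168  0.2843 -0.0193]
yaw err deg -0.7514918194941905
```

```bash
python3 -m crank '[{"linear":[-0.025,0,-0.01],"dr":[0,0.7,0],"hand":-1},{"linear":[-0.05,0,-0.02],"dr":[0,0.7,0],"hand":-1},{"linear":[-0.08,0,-0.03],"dr":[0,0.7,0],"hand":-1},{"linear":[-0.1,0.01,-0.04],"dr":[0,0.7,0],"hand":-1},{"linear":[-0.1,0.04,-0.04],"dr":[0,0.7,0],"hand":-1},{"linear":[-0.1,0.07,-0.04],"dr":[0,0.7,0],"hand":-1},{"linear":[-0.1,0.1,-0.04],"dr":[0,0.7,0],"hand":-1},{"linear":[-0.1,0.12,-0.04],"dr":[0,0.7,0],"hand":-1},{"linear":[-0.1,0.12,-0.04],"dr":[0,0.7,0],"hand":-1},{"linear":[-0.1,0.12,-0.04],"dr":[0,0.7,0],"hand":-1}]'; python3 -m crank '[{"linear":[0,0.006,0],"dr":[0,0,0],"hand":-1},{"linear":[0,0.012,0],"dr":[0,0,0],"hand":-1},{"linear":[0,0.018,0],"dr":[0,0,0],"hand":-1},{"linear":[0,0.024,0],"dr":[0,0,0],"hand":-1},{"linear":[0,0.03,0],"dr":[0,0,0],"hand":-1},{"linear":[0,0.036,0],"dr":[0,0,0],"hand":-1},{"linear":[0,0.042,0],"dr":[0,0,0],"hand":-1},{"linear":[0,0.048,0],"dr":[0,0,0],"hand":-1},{"linear":[0,0.054,0],"dr":[0,0,0],"hand":-1},{"linear":[0,0.054,0],"dr":[0,0,0],"hand":-1}]'
```

```text
t: 5.28
eef_pos: [0.5641, 0.1236, 0.2109]
tool_rot: [0.086, -0.085, -0.702, 0.702]
contact_force: [0.0, -0.1, 0.4]
gripper_width: 0.002
t: 6.12
eef_pos: [0.5638, 0.124, 0.1559]
tool_rot: [0.086, -0.085, -0.702, 0.702]
contact_force: [0.1, -0.0, -0.2]
gripper_width: -0.0
```

```bash
python3 -c "
from h import *
a=bot.read_camera('side');b=bot.read_camera('top')
S=lambda i,x,y:cv2.resize(i[y:y+150,x:x+190],None,fx=2,fy=2,interpolation=cv2.INTER_CUBIC)
cv2.imwrite('pics/c1.png',np.hstack([S(a,220,100),S(b,180,110)]))"
```

```text
(no output)
```

View pics/c1.png

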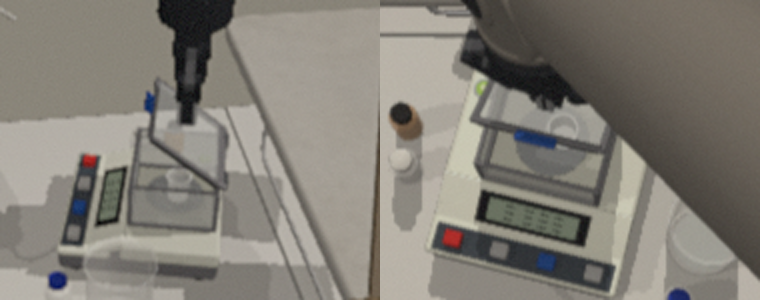

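The fingertips are on the lid's upper face in the side view at (187,122). The tab is lower than before, so the lid is closing. I'll continue down.

```bash
python3 -m crank '[{"linear":[0,0.005,0],"dr":[0,0,0],"hand":-1},{"linear":[0,0.01,0],"dr":[0,0,0],"hand":-1},{"linear":[0,0.015,0],"dr":[0,0,0],"hand":-1},{"linear":[0,0.02,0],"dr":[0,0,0],"hand":-1},{"linear":[0,0.025,0],"dr":[0,0,0],"hand":-1},{"linear":[0,0.03,0],"dr":[0,0,0],"hand":-1},{"linear":[0,0.034,0],"dr":[0,0,0],"hand":-1},{"linear":[0,0.038,0],"dr":[0,0,0],"hand":-1},{"linear":[0,0.038,0],"dr":[0,0,0],"hand":-1}]'; python3 -m crank '[{"linear":[0,0.001,0],"dr":[0,0,0],"hand":-1},{"linear":[0,0.002,0],"dr":[0,0,0],"hand":-1},{"linear":[0,0.003,0],"dr":[0,0,0],"hand":-1},{"linear":[0,0.003,0],"dr":[0,0,0],"hand":-1}]'
```

```text
t: 6.97
eef_pos: [0.564, 0.1241, 0.1183]
tool_rot: [0.086, -0.085, -0.702, 0.702]
contact_force: [-0.6, -0.5, -0.0]
gripper_width: 0.001
t: 7.3
eef_pos: [0.5646, 0.1243, 0.1163]
tool_rot: [-0.085, 0.085, 0.702, -0.702]
contact_force: [0.3, 0.8, -0.4]
gripper_width: 0.002
```

```bash
for i in 1; do python3 -m crank '[{"linear":[0,0.001,0],"dr":[0,0,0],"hand":-1},{"linear":[0,0.001,0],"dr":[0,0,0],"hand":-1}]'; python3 -m crank '[{"linear":[0,0.001,0],"dr":[0,0,0],"hand":-1},{"linear":[0,0.001,0],"dr":[0,0,0],"hand":-1}]';  python3 -m crank '[{"linear":[0,0.001,0],"dr":[0,0,0],"hand":-1},{"linear":[0,0.001,0],"dr":[0,0,0],"hand":-1}]'; done | grep -E "eef|force"
```

```text
eef_pos: [0.5646, 0.1243, 0.1153]
contact_force: [0.7, 0.1, -0.3]
eef_pos: [0.5645, 0.1243, 0.1142]
contact_force: [0.9, 0.4, 0.3]
eef_pos: [0.5646, 0.1243, 0.1134]
contact_force: [-0.8, 0.2, 2.5]
```

```bash
python3 -m crank '[{"linear":[0,0.0015,0],"dr":[0,0,0],"hand":-1},{"linear":[0,0.0015,0],"dr":[0,0,0],"hand":-1},{"linear":[0,0.0015,0],"dr":[0,0,0],"hand":-1},{"linear":[0,0.0015,0],"dr":[0,0,0],"hand":-1}]'; python3 -m crank '[{"linear":[0,-0.005,0],"dr":[0,0,0],"hand":-1},{"linear":[0,-0.02,0],"dr":[0,0,0],"hand":-1},{"linear":[0,-0.04,0],"dr":[0,0,0],"hand":-1},{"linear":[0.01,-0.07,0.01],"dr":[0,0,0],"hand":-1},{"linear":[0.04,-0.09,0.015],"dr":[0,0,0],"hand":-1},{"linear":[0.07,-0.09,0.02],"dr":[0,0,0],"hand":-1},{"linear":[0.1,-0.09,0.02],"dr":[0,0,0],"hand":-1},{"linear":[0.12,-0.09,0.02],"dr":[0,0,0],"hand":-1},{"linear":[0.12,-0.09,0.02],"dr":[0,0,0],"hand":-1}]'
python3 - <<'E'
from w import *
pw,R,o=pose(); im=bot.read_camera('wrist'); s=bot.read_camera('side'); p=np.load('p.npy'); print(pw,p)
print(bot.place_of('wrist','tare_key_top')[:2],bot.place_of('wrist','lid_tab')[:1])
for n in('tare','pan'): print(n,wproj(pw,R,W(p,L[n])))
print('tab shut',wproj(pw,R,W(p,tab(0))),proj('side',W(p,tab(0)))); print('side tab',bot.place_of('side','lid_tab')[:1])
X=W(p,L['tare'])[0]; print('tare shift',R.T@(X-pw))
cv2.imwrite('pics/w3.png',np.vstack([im,cv2.resize(s[110:250,210:397],(560,420))])[:, :][:])
a=cv2.imread('pics/w3.png'); cv2.imwrite('pics/w3.png',cv2.resize(np.hstack([a[:420],a[420:]]),(800,300)))
E
```

```text
t: 8.13
eef_pos: [0.5646, 0.1244, 0.1121]
tool_rot: [0.085, -0.086, -0.702, 0.702]
contact_force: [-1.3, 0.3, 5.2]
gripper_width: 0.001
t: 8.88
eef_pos: [0.4391, 0.1344, 0.2017]
tool_rot: [0.085, -0.084, -0.701, 0.703]
contact_force: [0.3, -0.3, 1.3]
gripper_width: -0.001
[0.43909704 0.13437646 0.20174237] [ 0.52279913  0.13297013 -0.24505849  0.82837288]
[{'xy': [280.6, 179.0], 'score': 0.85}] [{'xy': [247.1, 121.3], 'score': 0.65}]
tare [[282.53291327 179.58409118]]
pan [[252.5108703  31.5970381]]
tab shut [[248.02291152 121.38303979]] [[283.16269446 174.27254893]]
side tab [{'xy': [283.8, 171.6], 'score': 0.63}]
tare shift [-0.00819034  0.15474016  0.00276237]
```

View pics/w3.png

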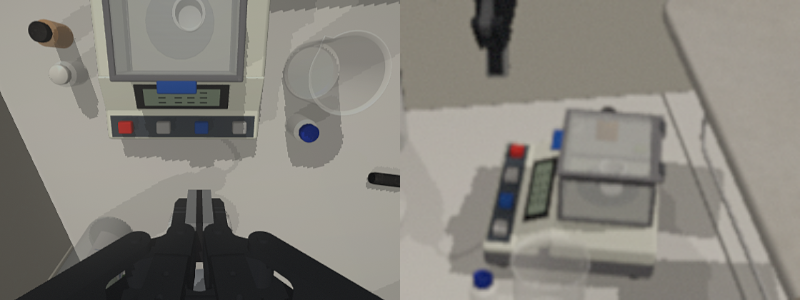

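The lid is shut: its tab sits on the level-lid prediction in both views ((247,121) against (248,121) in wrist). The tare key is within 2 px of its prediction. I'll descend to just above it.

```bash
python3 -m crank '[{"linear":[-0.006,0.02,0.002],"dr":[0,0,0],"hand":-1},{"linear":[-0.006,0.045,0.002],"dr":[0,0,0],"hand":-1},{"linear":[-0.006,0.07,0.002],"dr":[0,0,0],"hand":-1},{"linear":[-0.006,0.095,0.002],"dr":[0,0,0],"hand":-1},{"linear":[-0.006,0.115,0.002],"dr":[0,0,0],"hand":-1},{"linear":[-0.006,0.13,0.002],"dr":[0,0,0],"hand":-1},{"linear":[-0.006,0.14,0.002],"dr":[0,0,0],"hand":-1},{"linear":[-0.006,0.14,0.002],"dr":[0,0,0],"hand":-1},{"linear":[-0.006,0.14,0.002],"dr":[0,0,0],"hand":-1}]'
python3 - <<'E'
from w import *
p=np.load('p.npy'); pw,R,o=pose(); im=bot.read_camera('wrist'); s=bot.read_camera('side')
c,q=np.cos(p[2]),np.sin(p[2]); print('in balance',np.array([[c,q],[-q,c]])@(pw[:2]-p[:2]),pw)
cv2.imwrite('pics/w4.png',np.hstack([cv2.resize(im,(400,300)),cv2.resize(s[120:240,230:390],(400,300))]))
E
```

```text
t: 9.88
eef_pos: [0.4488, 0.1304, 0.0616]
tool_rot: [-0.086, 0.085, 0.702, -0.702]
contact_force: [0.3, 0.6, 0.3]
gripper_width: 0.002
in balance [-0.07112191 -0.02045989] [0.44883829 0.13037662 0.06160749]
```

View pics/w4.png

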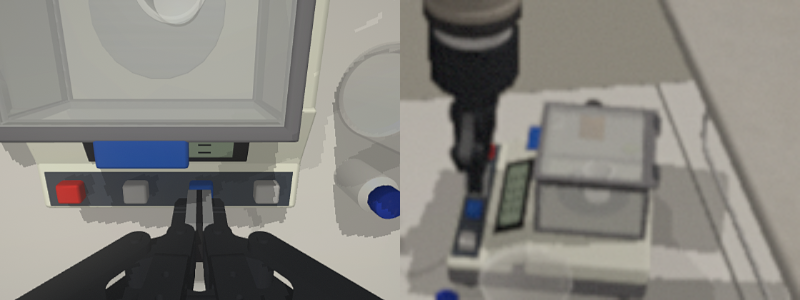

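The fingertips are laterally centred over the blue key at (200,186) in the wrist view. They sit about 3 mm too far back, so I'll correct that and press in small steps.

```bash
python3 -m crank '[{"linear":[0.003,0.004,0.001],"dr":[0,0,0],"hand":-1},{"linear":[0.003,0.008,0.001],"dr":[0,0,0],"hand":-1},{"linear":[0.003,0.012,0.001],"dr":[0,0,0],"hand":-1},{"linear":[0.003,0.013,0.001],"dr":[0,0,0],"hand":-1},{"linear":[0.003,0.013,0.001],"dr":[0,0,0],"hand":-1}]'; for i in 1; do python3 -m crank '[{"linear":[0,0.001,0],"dr":[0,0,0],"hand":-1},{"linear":[0,0.001,0],"dr":[0,0,0],"hand":-1}]'; python3 -m crank '[{"linear":[0,0.001,0],"dr":[0,0,0],"hand":-1},{"linear":[0,0.001,0],"dr":[0,0,0],"hand":-1}]';  python3 -m crank '[{"linear":[0,0.001,0],"dr":[0,0,0],"hand":-1},{"linear":[0,0.001,0],"dr":[0,0,0],"hand":-1}]'; done | grep -E "eef|force"
```

```text
t: 10.4
eef_pos: [0.4452, 0.1299, 0.0485]
tool_rot: [0.086, -0.085, -0.702, 0.702]
contact_force: [-0.0, -0.1, 0.9]
gripper_width: 0.002
eef_pos: [0.4454, 0.13, 0.0478]
contact_force: [-0.2, -0.8, 0.5]
eef_pos: [0.4456, 0.1301, 0.0469]
contact_force: [-0.0, -0.9, 0.9]
eef_pos: [0.4455, 0.1301, 0.0459]
contact_force: [-0.4, 0.6, 2.7]
```

```bash
python3 -m crank '[{"linear":[0,0.001,0],"dr":[0,0,0],"hand":-1},{"linear":[0,0.001,0],"dr":[0,0,0],"hand":-1}]'; python3 -m crank '[{"linear":[0,0.001,0],"dr":[0,0,0],"hand":-1},{"linear":[0,0.0015,0],"dr":[0,0,0],"hand":-1},{"linear":[0,0.0015,0],"dr":[0,0,0],"hand":-1},{"linear":[0,0.0015,0],"dr":[0,0,0],"hand":-1}]'
```

```text
t: 11.07
eef_pos: [0.4455, 0.1301, 0.0449]
tool_rot: [-0.085, 0.086, 0.702, -0.702]
contact_force: [-1.3, -0.6, 4.5]
gripper_width: 0.001
t: 11.4
eef_pos: [0.4456, 0.1301, 0.0434]
tool_rot: [-0.085, 0.086, 0.702, -0.702]
contact_force: [-0.8, -0.2, 6.3]
gripper_width: 0.002
```

6.3 N at about 3.6 mm down is well past the 2 mm press point. Now I'll draw clear and check.

```bash
python3 -m crank '[{"linear":[0,-0.005,0],"dr":[0,0,0],"hand":-1},{"linear":[0,-0.015,0],"dr":[0,0,0],"hand":-1},{"linear":[0,-0.04,0],"dr":[0,0,0],"hand":-1},{"linear":[0,-0.07,0],"dr":[0,0,0],"hand":-1},{"linear":[0,-0.1,0],"dr":[0,0,0],"hand":-1},{"linear":[0,-0.13,0],"dr":[0,0,0],"hand":-1},{"linear":[0,-0.15,0],"dr":[0,0,0],"hand":-1},{"linear":[0,-0.15,0],"dr":[0,0,0],"hand":-1},{"linear":[0,-0.15,0],"dr":[0,0,0],"hand":-1}]'
python3 - <<'E'
from w import *
p=np.load('p.npy'); pw,R,o=pose(); im=bot.read_camera('wrist'); s=bot.read_camera('side'); bot.read_camera('top')
print('tab',bot.place_of('wrist','lid_tab')[:1],'pred shut',wproj(pw,R,W(p,tab(0))))
print('tare',bot.place_of('wrist','tare_key_top')[:1],wproj(pw,R,W(p,L['tare'])))
for c,n in(('top','beaker'),('top','vial_blue'),('top','vial_amber'),('top','vial_white'),('top','sample_cup'),('side','vial_blue'),('side','beaker'),('side','sample_cup')): print(c,n,[np.round(d['xy'],1).tolist() for d in bot.place_of(c,n)[:1]])
cv2.imwrite('pics/w5.png',np.hstack([cv2.resize(im,(400,300)),cv2.resize(s[120:240,230:390],(400,300))]))
E
```

```text
t: 12.15
eef_pos: [0.4458, 0.13, 0.1946]
tool_rot: [-0.085, 0.086, 0.702, -0.702]
contact_force: [-0.0, 0.9, 0.1]
gripper_width: -0.002
tab [{'xy': [241.6, 137.8], 'score': 0.82}] pred shut [[242.98630156 136.18659074]]
tare [{'xy': [280.2, 191.4], 'score': 0.55}] [[279.81812297 191.44622601]]
top beaker []
top vial_blue []
top vial_amber []
top vial_white [[195.0, 194.7]]
top sample_cup []
side vial_blue [[252.9, 251.3]]
side beaker [[278.6, 257.4]]
side sample_cup []
```

View pics/w5.png

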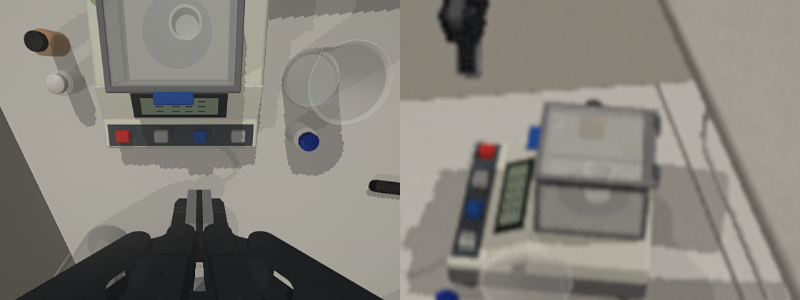

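The lid is shut, all keys are up, the cup is on the pan, the bystanders are in place and the fingers are clear. Handing in.

```bash
python3 -c "
from station import bot
print(bot.hand_in())"
```

```text
the job is handed in; nothing more can be done
None
```

I pushed the lid shut with the closed fingertips, pressed the blue tare key, let it spring back, drew clear and handed the job in at about 12 s. The lid took about 5 N on its seal. The tare key took about 6.3 N and went roughly 3.6 mm down.

**Last checks:**
- **Lid:** the tab was within about 2 px of where a shut lid should put it in the wrist view.
- **Keys:** the tare key was within 1 px of its raised position, and all four keys looked up.
- **Cup and bystanders:** in the last picture the cup stood on the pan and the bystanders looked unmoved.
- **Clearance:** the fingertips were about 15 cm above the keys, with contact force at noise level.

**Failed or disagreed:**
- **Networks at the end:** they did not find the cup (top or side view), nor the beaker, amber vial and blue vial in the top view. In the side view their beaker and blue-vial positions were 4–5 px from the first reading. I put that down to network noise, as nothing came near them. So the cup and the amber vial rest on my view of the picture alone.
- **Balance pose:** one earlier refit put the balance about 9 mm off sideways because the tab was cut off at the picture's edge. I corrected it from a clearer view before touching anything.

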